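# Change over the budgie feed: lid the pot, then uncap the jar of unknown thread

## Task

Change over the budgie's feed: first cover the open white pellet pot with the one of the two wooden lids that fits it, seated properly, and let it go. Then take the wing cap off the aluminium jar that stands on the square pale stone coaster: its thread may be left- or right-handed, so try it both ways without wrenching it, turn it loose the way that gives, and lift it off. Finish while still holding that cap in the gripper, at least 5 cm above where it sat; leave the jar on the round coaster capped and everything else where it is.

Things in the scene. Friction and masses are not known exactly. Their poses are not given: they have to be found in the camera images.
- square_mat_center (a point): square pale stone coaster, 100 mm a side, 3 mm thick, fixed; the jar on it (whichever of jar1 and jar2) is the one to open. This point: its centre, on the stand top.
- round_mat_center (a point): round pale stone coaster, 104 mm across, 3 mm thick, fixed; the jar on it must stay capped. This point: its centre, on the stand top.
- jar1_neck (a point): aluminium jar wearing cap1: body 72 mm across and 80 mm high, white neck 40 mm across up to 108 mm; bolted down, cannot move or turn. This point: centre of its neck's top, hidden under the cap; z up. Thread: the wrong way the cap meets a hard stop after 5 to 15 degrees (keep the twist on it under 4 N m); the right way it turns freely and lifts straight off after 40 to 60 degrees (50 is best, a stop follows near 65).
- jar2_neck (a point): aluminium jar wearing cap2: body 72 mm across and 80 mm high, white neck 40 mm across up to 108 mm; bolted down, cannot move or turn. This point: centre of its neck's top, hidden under the cap; z up. Looks the same as jar1; same thread but of the opposite hand, and nothing shows which jar has which.
- cap1_wing (a point): grey plastic wing cap on jar1, 60 g: round part 64 mm across, 28 mm high; on it an upright wing 50 mm long (x), 14 thick (y), 40 high. This point: the wing's centre, 20 mm above the round top; screwed on, it is 25 mm above the neck's top, 133 mm above the stand. z up. It does not climb as it turns; unturned it stays caught; a lift of 25 mm clears the neck.
- cap2_wing (a point): grey plastic wing cap on jar2, 60 g: round part 64 mm across, 28 mm high; on it an upright wing 50 mm long (x), 14 thick (y), 40 high. This point: the wing's centre, 20 mm above the round top; screwed on, it is 25 mm above the neck's top, 133 mm above the stand. z up. It does not climb as it turns; unturned it stays caught; a lift of 25 mm clears the neck.
- pot_rim (a point): open round white ceramic pellet pot, 65 mm high, 94 mm across, mouth 84 mm across (clear inside at least 81), loose, 0.45 kg. This point: centre of its mouth at rim height; z up.
- wide_lid_knob (a point): wooden lid that fits the pot, lying knob up: plug underneath 77 mm across and 8 mm deep, flange 98 mm across and 6 mm thick, upright round knob 22 mm across and 40 mm high. This point: the knob's centre, 20 mm above the flange's top, 34 mm above the lid's underside; seated on the pot it is 26 mm above the rim. Mass 90 g.
- small_lid_knob (a point): a smaller wooden lid that does not fit (flange 68 mm across, plug 52 mm, the same knob); stays where it is. This point: its knob's centre, 34 mm above its underside.
- steel_cup: plain stainless cup, 68 mm across, 50 mm high, bystander; origin under its centre.
- nest_pot: closed terracotta-coloured ceramic nest pot, 104 mm across, 68 mm high, bystander; origin under its centre.
- ladder: red plastic bird ladder lying flat, 64 by 220 mm (its y), 10 mm high, bystander; origin under its centre.
- perch: wooden perch rod 14 mm thick, about 140 mm long, lying, bystander.
- mineral_block: whitish mineral block 60 by 40 by 22 mm, bystander; origin under its centre.
- scoop: small spoon, 150 mm long, lying flat, bystander.
Not all that is in view belongs to the job. Leave any turquoise look-alike of the part that bears wide_lid_knob alone.

How it is judged:
By the outcome, as a careful person would: the job done as asked, in the order asked, and still so for the second after the job is handed in, while the arm keeps its last pose, push and grip.
It also fails if it takes over 46 s, if anything falls off the work surface, if the arm or the gripper's body presses on something with over 40 N, if the wrist force passes 120 N, or if a joint passes its speed limit or range.

## Robot

A 6-joint arm with a two-finger parallel gripper is mounted at the origin on the work surface. World frame = base frame: x ahead of the robot, y to its left, z up, the work surface at z = 0. Lengths are in m, angles in rad, forces in N, time in s.
With the tool pointing down it reaches from about 0.275 to 0.825 m from the base axis. Payload 4.9 kg.
Tool frame: the origin (TCP) lies midway between the tips of the shut fingers; the grasp point (between the pads) lies 19 mm behind it (bot.grip_depth is the distance from the TCP to the grasp point, in m); y points along the fingers, x is the direction in which the jaws open and shut, and the axes are right-handed (so a half turn about y gives the same grasp; the last joint's range is limited). The gripper opens to 85 mm and grips with 20 to 120 N. Pads are 22 mm wide; open, the fingers measure 114 mm over their backs; the gripper's body (76 mm by 85 mm) begins 54 mm behind the grasp point. The pads swing forward as they close: fully open they stand 13 mm farther back than shut.
Start: joints at [1.014, 0.326, -0.193, 1.052, 0, 1.437], TCP at [0.226, 0.502, 0.2] pointing down, gripper open.
Joint ranges: [-2.65, 2.65], [-0.97, 1.79], [-1.3, 1.35], [-1.93, 2.1], [-1.47, 1.37], [-3.14, 3.14]. Speed limits (rad/s): [2.57, 2.57, 3.14, 3.14, 3.14, 3.14].

## Interface

Orientations are given as a unit quaternion [w, x, y, z].
In Python, from cell import bot gives the robot as it stands. Calls block until the motion is done:
- bot.move_pose(position, orientation): joint-space move of the TCP to a pose.
- bot.move_linear(position, speed=0.15, rotation=None, until_force=None): straight line of the TCP; rotation=None keeps the orientation; speed is the mean speed in m/s. With until_force (N) it stops when the force on the tool has changed by that much, and returns True; else False.
- bot.goto_joints(angles): joint-space move.
- bot.set_gripper(opening, grasp_force=None): opening from 0.0 (shut) to 1.0 (fully open); grasp_force is the grip in N (None keeps the last); returns when the fingers have stopped.
- bot.wait(seconds).
- bot.solve_ik(position, orientation): joint angles nearest the present ones, or None.
- bot.camera(name): name is "side" or "top"; returns the picture (400x640x3 uint8, red, green, blue); there is no depth.
- bot.calibration(name): a dict with "mtx" (3x3 intrinsics, pixels), "k1" (the pictures are not rectified: a ray, as slopes to the right and down, at radius r is drawn at 1 + k1 r^2 times it, then the intrinsics apply), "extrinsics" (4x4, takes a point from world to camera coordinates). Camera axes: x right, y down, z forward; pixel columns grow to the right and rows downward; lengths in m; the calibration is good to about 2 mm. A picture is of the moment at which its call begins. calibration takes no time and is no camera call.
A pose or a line that the arm cannot do raises bot.PlanningError and nothing moves.
- bot.close_job(): hands the job in, once; it reports no verdict.
Trained networks look in the newest picture that a camera, given by its name, has taken for a name from the list of things; names that differ only in an ending like _2 or _b are one class to them, and where a whole thing is asked for, a point or a joint stands for the part that bears it (a point fixed in the world has none). Each returns a list of dicts, best first, with "confidence" (0 to 1); they miss things now and then, are a little off and sometimes report something else, mostly with a low value. They report only what shows in the picture. A call takes as long as a camera call. They do not tell look-alikes from the thing itself.
- bot.search_frame(camera, thing): "bbox" ([left, top, width, height] in pixels, round what is visible of it).
Readings, each from a call of its own:
- bot.read_clock(): time.
- bot.read_joint_positions(): joint angles.
- bot.read_joint_vel(): joint speeds.
- bot.read_joint_efforts(): joint torques, N m.
- bot.read_position(): TCP position.
- bot.read_tool_rot(): TCP orientation.
- bot.read_ft_force(): force on the tool from outside, world axes, zero at the start.
- bot.read_moment(): the same for the moment, N m.
- bot.read_gripper_width(): opening from 0.0 (shut) to 1.0 (fully open).
Only numpy, scipy, OpenCV 4.12 (cv2) and the standard library are available. Lean on these libraries where they do the work, as an engineer would, in place of code of your own. Each camera call takes 0.05 s, during which the arm holds its last target.

## Working session

There is one attempt and no reset: what is moved stays moved. The work goes in short steps, each a Python script; the robot and the scene stay as the last script left them, time stands still between calls to the robot, and variables do not carry over. Pictures are saved under pics/ and viewed, and the job is handed in when it is done.

```bash
mkdir -p pics; ls; python3 - <<'E'
from cell import bot
import cv2,numpy as np
for n in("side","top"):
    im=bot.camera(n); cv2.imwrite(f"pics/{n}0.png",im[:,:,::-1])
    c=bot.calibration(n); print(n,np.round(c["mtx"],1).tolist(),c["k1"],np.round(c["extrinsics"],3).tolist())
    for t in["square_mat_center","round_mat_center","cap1_wing","cap2_wing","pot_rim","wide_lid_knob","small_lid_knob"]:
        try: print(t,[( [round(v) for v in d["bbox"]],round(d["confidence"],2)) for d in bot.search_frame(n,t)][:4])
        except Exception as e: print(t,e)
print(bot.read_clock(),bot.read_position(),bot.read_tool_rot())
E
```

```text
pics
side [[368.6, 0.0, 320.1], [0.0, 368.6, 201.7], [0.0, 0.0, 1.0]] -0.046549575936488806 [[0.796, -0.606, 0.002, -0.472], [-0.329, -0.436, -0.838, 0.247], [0.508, 0.666, -0.546, 0.837], [0.0, 0.0, 0.0, 1.0]]
square_mat_center [([214, 179, 36, 16], 0.77), ([372, 194, 31, 31], 0.3)]
round_mat_center [([266, 193, 33, 12], 0.5)]
cap1_wing [([219, 147, 20, 21], 0.84)]
cap2_wing [([274, 152, 19, 28], 0.6), ([368, 197, 36, 29], 0.59), ([386, 296, 28, 25], 0.26)]
pot_rim [([312, 193, 33, 36], 0.63)]
wide_lid_knob [([398, 249, 39, 28], 0.78), ([347, 228, 35, 30], 0.76)]
small_lid_knob [([328, 270, 27, 28], 0.62), ([215, 146, 24, 22], 0.22)]
top [[447.8, 0.0, 324.1], [0.0, 447.8, 204.1], [0.0, 0.0, 1.0]] 0.009307532998307173 [[0.026, -1.0, 0.008, -0.038], [-0.987, -0.026, -0.16, 0.591], [0.16, -0.003, -0.987, 1.062], [0.0, 0.0, 0.0, 1.0]]
square_mat_center [([150, 234, 47, 40], 0.74)]
round_mat_center [([226, 194, 44, 43], 0.75)]
cap1_wing [([147, 240, 30, 26], 0.64)]
cap2_wing [([225, 198, 29, 29], 0.65), ([230, 194, 41, 44], 0.31)]
pot_rim [([311, 184, 36, 40], 0.71)]
wide_lid_knob [([371, 180, 37, 36], 0.73), ([425, 169, 37, 34], 0.6), ([165, 239, 28, 31], 0.42), ([346, 119, 39, 43], 0.39)]
small_lid_knob [([408, 253, 28, 23], 0.55), ([315, 185, 37, 40], 0.25)]
0.8 [0.22567529 0.50161213 0.20022627] [ 0.59379449 -0.59376854 -0.38398972  0.38392566]
```

```bash
python3 - <<'E'
import cv2
a=cv2.imread("pics/top0.png");b=cv2.imread("pics/side0.png")
cv2.imwrite("pics/top0z.png",cv2.resize(a[80:320,120:490],(800,519),interpolation=cv2.INTER_CUBIC))
cv2.imwrite("pics/side0z.png",cv2.resize(b[120:340,180:460],(764,600),interpolation=cv2.INTER_CUBIC))
E
```

```text
(no output)
```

View pics/top0.png

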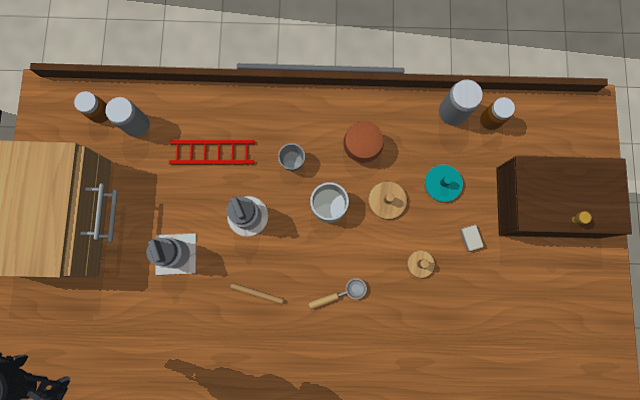

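View pics/top0z.png

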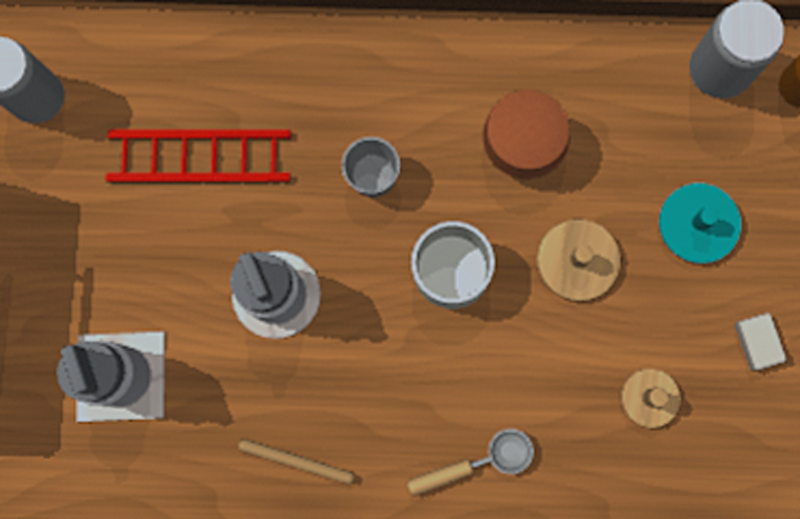

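View pics/side0z.png

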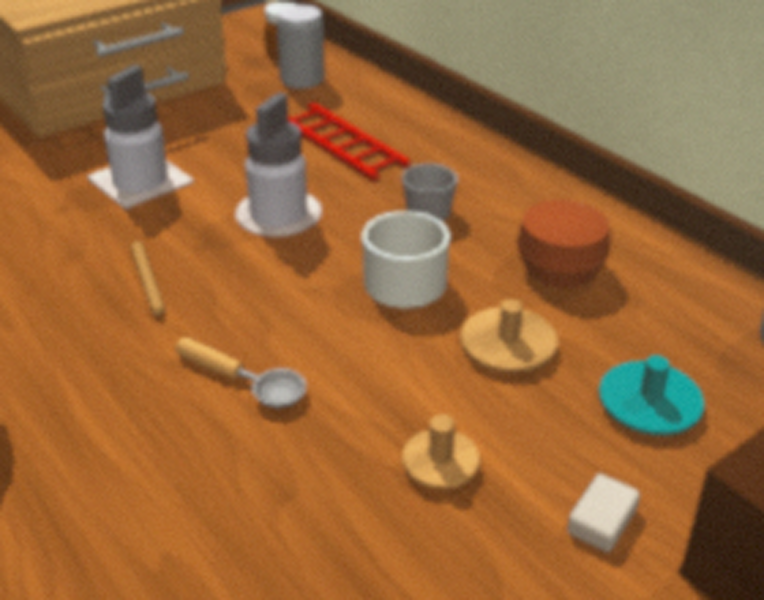

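```bash
cat > h.py <<'E'
from cell import bot
import cv2,numpy as np
C={n:bot.calibration(n) for n in("side","top")}
def proj(n,P):
    c=C[n];P=np.atleast_2d(P).astype(float);E=np.array(c["extrinsics"])
    q=P@E[:3,:3].T+E[:3,3];s=q[:,:2]/q[:,2:];r2=(s**2).sum(1,keepdims=True)
    s=s*(1+c["k1"]*r2);K=np.array(c["mtx"]);return s*[K[0,0],K[1,1]]+[K[0,2],K[1,2]]
def ray(n,uv):
    c=C[n];K=np.array(c["mtx"]);E=np.array(c["extrinsics"])
    d=(np.array(uv,float)-[K[0,2],K[1,2]])/[K[0,0],K[1,1]];s=d.copy()
    for _ in range(20): s=d/(1+c["k1"]*(s@s))
    R=E[:3,:3];return -R.T@E[:3,3],R.T@np.array([s[0],s[1],1.])
def onz(n,uv,z):
    o,d=ray(n,uv);return o+d*(z-o[2])/d[2]
def circ(c,r,n=72):
    a=np.linspace(0,2*np.pi,n);return np.c_[c[0]+r*np.cos(a),c[1]+r*np.sin(a),np.full(n,c[2])]
def box(c,yaw,l,w):
    u=np.array([np.cos(yaw),np.sin(yaw),0]);v=np.array([-u[1],u[0],0])
    return np.array([c+a*u*l/2+b*v*w/2 for a,b in((1,1),(1,-1),(-1,-1),(-1,1),(1,1))])
def over(n,im,curves,roi,scale,fn):
    x0,y0,x1,y1=roi;o=cv2.resize(im[y0:y1,x0:x1,::-1],None,fx=scale,fy=scale,interpolation=cv2.INTER_CUBIC)
    for i,P in enumerate(curves):
        p=(proj(n,P)+.5-[x0,y0])*scale-.5
        cv2.polylines(o,[np.round(p*8).astype(np.int32)],False,[(0,0,255),(0,255,0),(255,0,0),(0,255,255),(255,0,255),(255,255,0)][i%6],1,cv2.LINE_AA,3)
    cv2.imwrite(fn,o)
E
python3 - <<'E'
from h import *
f=lambda u,v:(120+u/2.162,80+v/2.162)
for k,u,v,z in[("lid",580,260,.014),("knobtop",583,254,.054),("pot",453,263,.065),("sq",121,377,.003),("rd",276,293,.003),("small",652,399,.014),("wingtop sq",78,369,.156),("wingtop rd",253,277,.156)]:
    print(k,np.round(onz("top",f(u,v),z),4))
g=lambda u,v:(180+u/2.7286,120+v/2.7286)
for k,u,v,z in[("lid",510,340,.014),("knobtop",512,304,.054),("pot",405,238,.065),("sq",140,182,.003),("rd",279,213,.003),("wingtop sq",128,84,.153),("wingtop rd",272,110,.153)]:
    print(k,np.round(onz("side",g(u,v),z),4))
E
```

```text
lid [ 0.6113 -0.1865  0.014 ]
knobtop [ 0.6114 -0.1839  0.054 ]
pot [ 0.5951 -0.0354  0.065 ]
sq [0.4602 0.348  0.003 ]
rd [0.5638 0.1727 0.003 ]
small [ 0.4503 -0.2702  0.014 ]
wingtop sq [0.4609 0.3427 0.156 ]
wingtop rd [0.5597 0.1715 0.156 ]
lid [ 0.609  -0.1913  0.014 ]
knobtop [ 0.6134 -0.1854  0.054 ]
pot [ 0.5912 -0.0423  0.065 ]
sq [0.4569 0.3362 0.003 ]
rd [0.56   0.1653 0.003 ]
wingtop sq [0.4498 0.3106 0.153 ]
wingtop rd [0.5497 0.1488 0.153 ]
```

```bash
cat > ov.py <<'E'
from h import *
def draw(objs,tag,wing=None):
    im={n:cv2.imread(f"pics/{n}0.png")[:,:,::-1] for n in("top","side")}
    sq,rd,pot,lid,z0=objs["sq"],objs["rd"],objs["pot"],objs["lid"],objs.get("z0",0)
    cs=[]
    A=lambda p,z:np.array([p[0],p[1],z])
    def jar(p,yaw):
        cs.extend([circ(A(p,z0+.080),.036),circ(A(p,z0+.113),.032),box(A(p,z0+.153),yaw,.05,.014)])
    cs.append(box(A(sq,z0),objs["sqyaw"],.1,.1));cs.append(circ(A(rd,z0),.052))
    jar(objs["jsq"],objs["wy"]);jar(objs["jrd"],objs["wy2"])
    cs+= [circ(A(pot,.065),.047),circ(A(pot,0),.047),circ(A(lid,.014),.049),circ(A(lid,.054),.011)]
    over("top",im["top"],cs,(140,170,300,285),5,f"pics/{tag}_tj.png")
    over("side",im["side"],cs,(200,135,310,215),7,f"pics/{tag}_sj.png")
    over("top",im["top"],cs,(300,170,420,235),6,f"pics/{tag}_tl.png")
    over("side",im["side"],cs,(300,185,400,270),7,f"pics/{tag}_sl.png")
E
python3 - <<'E'
from ov import *
draw(dict(sq=(.4595,.345),rd=(.563,.171),jsq=(.4595,.345),jrd=(.562,.171),pot=(.594,-.037),lid=(.611,-.186),sqyaw=0.03,wy=0.4,wy2=.7,z0=.003),"a")
E
```

```text
(no output)
```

View pics/a_tj.png

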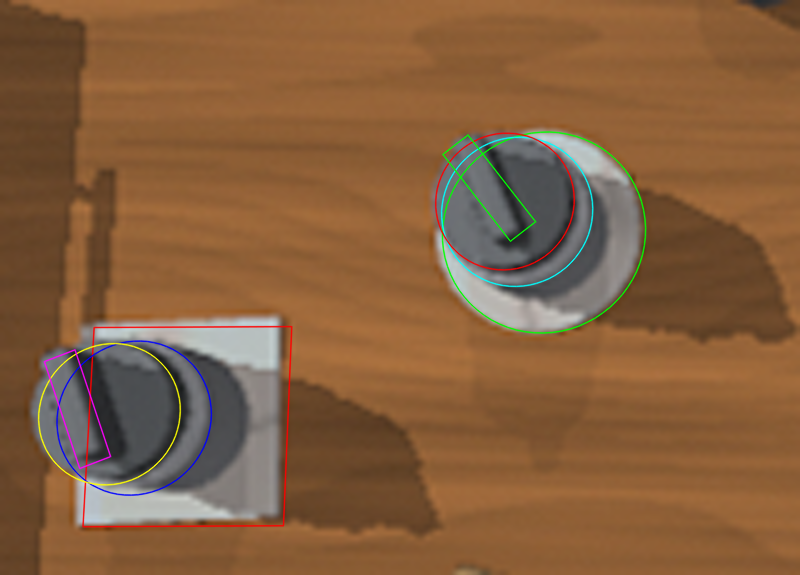

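View pics/a_sj.png

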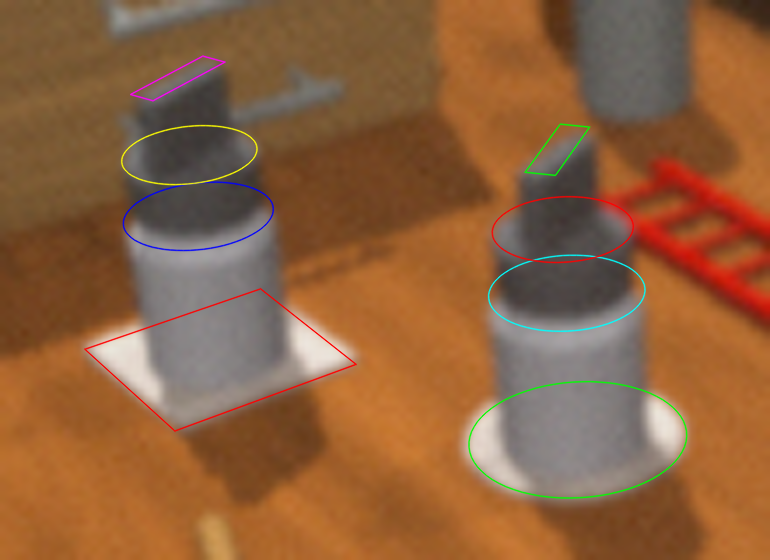

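View pics/a_tl.png

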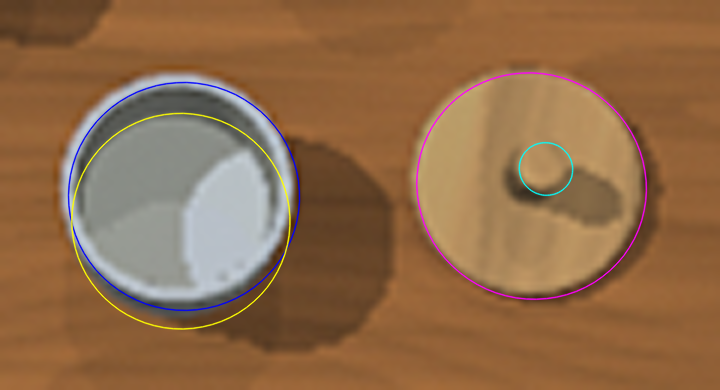

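View pics/a_sl.png

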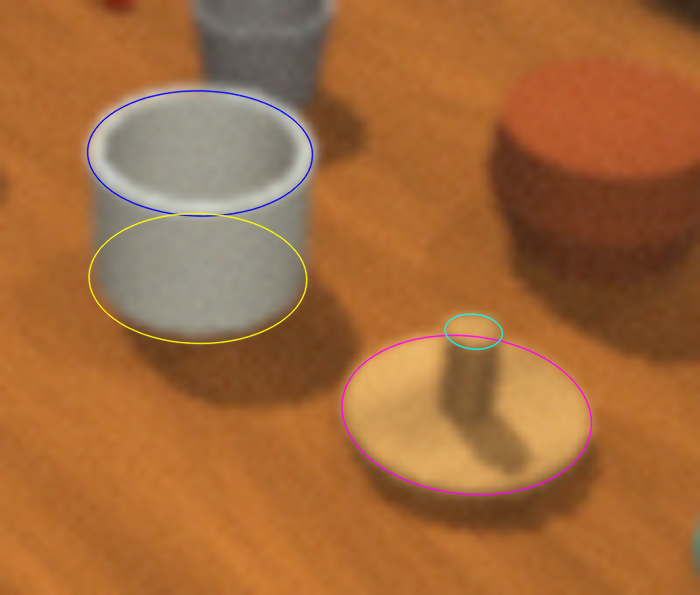

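```bash
cat > fit.py <<'E'
from h import *
from scipy.optimize import minimize
from scipy.ndimage import map_coordinates
def score(n,im,P_in,P_out,sgn=None):
    a=proj(n,P_in);b=proj(n,P_out);d=0
    for ch in range(3):
        s=lambda p:map_coordinates(im[:,:,ch].astype(float),[p[:,1],p[:,0]],order=1)
        d=d+np.abs(s(a)-s(b)) if sgn is None else d+sgn*(s(a)-s(b))
    return np.mean(np.sqrt(np.abs(d)) if sgn is None else d)
def fitcirc(n,im,c0,z,r,sel=None,sgn=None,e=.0025,rng=.008):
    best=None
    for dx in np.arange(-rng,rng+1e-6,.0005):
        for dy in np.arange(-rng,rng+1e-6,.0005):
            c=np.array([c0[0]+dx,c0[1]+dy,z]);v=score(n,im,circ(c,r-e),circ(c,r+e),sgn)
            if best is None or v>best[0]:best=(v,c[0],c[1])
    return np.round(best,4)
if __name__=="__main__":
    for n in("top","side"):
        im=cv2.GaussianBlur(cv2.imread(f"pics/{n}0.png"),(0,0),.6)
        print(n,"lid",fitcirc(n,im,(.611,-.186),.014,.049),"pot",fitcirc(n,im,(.597,-.036),.065,.047),"rd",fitcirc(n,im,(.564,.172),.003,.052),
          "capR",fitcirc(n,im,(.562,.172),.116,.032),"capS",fitcirc(n,im,(.461,.346),.116,.032), "bodyR",fitcirc(n,im,(.562,.172),.083,.036))
        for nm,c0,r in(("sq",(.461,.346),None),):
            b=None
            for dx in np.arange(-.008,.0081,.001):
                for dy in np.arange(-.008,.0081,.001):
                    for yw in np.arange(-.1,.1,.02):
                        c=np.array([c0[0]+dx,c0[1]+dy,.003])
                        def den(l):
                            q=box(c,yw,l,l);return np.vstack([np.linspace(q[i],q[i+1],20) for i in range(4)])
                        v=score(n,im,den(.095),den(.105))
                        if b is None or v>b[0]:b=(v,c[0],c[1],yw)
            print(nm,np.round(b,4))
E
python3 fit.py
```

```text
top lid [11.2011  0.6135 -0.184 ] pot [15.5936  0.5975 -0.034 ] rd [11.6304  0.5635  0.174 ] capR [10.3515  0.5605  0.1695] capS [10.538  0.461  0.341] bodyR [10.5526  0.567   0.177 ]
sq [12.6903  0.462   0.35    0.08  ]
side lid [ 9.043  0.612 -0.185] pot [ 9.624   0.5965 -0.035 ] rd [7.9632 0.5615 0.171 ] capR [5.7681 0.558  0.1645] capS [4.4781 0.458  0.3395] bodyR [6.4174 0.5665 0.18  ]
sq [7.9508 0.462  0.348  0.02  ]
```

```bash
cat >> h.py <<'E'
from scipy.spatial.transform import Rotation as Ro
def quat(a):
    x=np.array([np.cos(a),np.sin(a),0]);y=np.array([0,0,-1.]);R=np.c_[x,y,np.cross(x,y)]
    q=Ro.from_matrix(R).as_quat();return q[[3,0,1,2]]
def ang():
    q=np.array(bot.read_tool_rot());R=Ro.from_quat(q[[1,2,3,0]]).as_matrix();return np.arctan2(R[1,0],R[0,0])
E
python3 - <<'E'
from h import *
print("a0",ang(), bot.read_ft_force())
for a in np.arange(-3,3.2,.5):
    print(a,[None if q is None else np.round(q,2)[[0,4,5]].tolist() for q in(bot.solve_ik([.6125,-.1845,.2],quat(a)),bot.solve_ik([.597,-.0345,.2],quat(a)),bot.solve_ik([.4615,.347,.25],quat(a)))])
E
```

```text
a0 1.1480067912417178 [-0.29811543 -0.80124048  0.32211346]
-3.0 [[-0.41, 0.0, -2.12], [-0.18, 0.0, -1.89], [0.52, 0.0, -1.2]]
-2.5 [[-0.41, 0.0, -2.62], [-0.18, 0.0, -2.39], [0.52, 0.0, -1.7]]
-2.0 [[-0.41, 0.0, -3.12], [-0.18, 0.0, -2.89], [0.52, 0.0, -2.2]]
-1.5 [[-0.41, 0.0, 2.66], [-0.18, 0.0, 2.89], [0.52, 0.0, -2.7]]
-1.0 [[-0.41, 0.0, 2.16], [-0.18, 0.0, 2.39], [0.52, 0.0, 3.09]]
-0.5 [[-0.41, 0.0, 1.66], [-0.18, 0.0, 1.89], [0.52, 0.0, 2.59]]
0.0 [[-0.41, 0.0, 1.16], [-0.18, 0.0, 1.39], [0.52, 0.0, 2.09]]
0.5 [[-0.41, 0.0, 0.66], [-0.18, 0.0, 0.89], [0.52, 0.0, 1.59]]
1.0 [[-0.41, 0.0, 0.16], [-0.18, 0.0, 0.39], [0.52, 0.0, 1.09]]
1.5 [[-0.41, 0.0, -0.34], [-0.18, 0.0, -0.11], [0.52, 0.0, 0.59]]
2.0 [[-0.41, 0.0, -0.84], [-0.18, 0.0, -0.61], [0.52, 0.0, 0.09]]
2.5 [[-0.41, 0.0, -1.34], [-0.18, 0.0, -1.11], [0.52, 0.0, -0.41]]
3.0 [[-0.41, 0.0, -1.84], [-0.18, 0.0, -1.61], [0.52, 0.0, -0.91]]
```

```bash
python3 - <<'E'
from h import *
t=bot.read_clock()
q=quat(1.0);L=[.6125,-.1845]
bot.move_pose([*L,.12],q)
bot.set_gripper(.6,40)
print(bot.read_clock()-t)
print("hit",bot.move_linear([*L,.022],speed=.12,until_force=12))
f0=bot.read_ft_force()
bot.set_gripper(0.0,40)
print(bot.read_gripper_width(),bot.read_position(),bot.read_ft_force()-f0,bot.read_ft_force())
bot.move_linear([*L,.15],speed=.15)
print(bot.read_clock(),bot.read_gripper_width(),bot.read_ft_force())
for n in("top","side"):
    im=bot.camera(n);cv2.imwrite(f"pics/{n}1.png",im[:,:,::-1])
E
```

```text
3.2250000000000005
hit False
-0.0013065762402695662 [ 0.61327908 -0.18491532  0.02300271] [1.42269511 0.5720424  5.8734539 ] [ 1.36959994 -0.04239442  6.25853963]
6.525 -0.0018642625412479468 [ 0.05734097 -1.03927903  0.19912454]
```

View pics/top1.png

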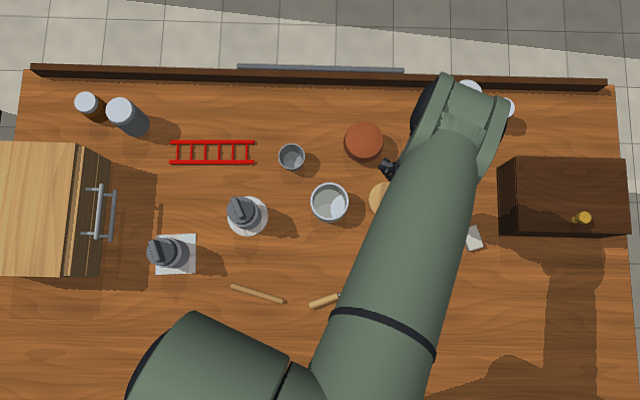

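View pics/side1.png

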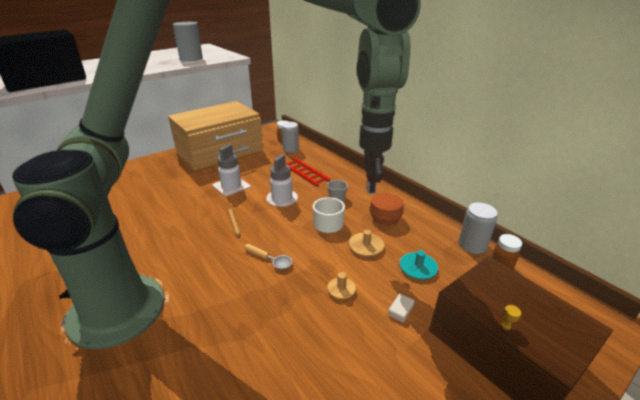

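```bash
python3 - <<'E'
from h import *
p=bot.read_position();print(p,ang(),proj("side",p),proj("top",p))
im=cv2.imread("pics/side1.png")
cv2.imwrite("pics/side1z.png",cv2.resize(im[150:270,300:440],None,fx=5,fy=5,interpolation=cv2.INTER_CUBIC))
from fit import fitcirc
im=cv2.GaussianBlur(im,(0,0),.6);print(fitcirc("side",im,(.6125,-.1845),.014,.049,rng=.012))
E
```

```text
[ 0.61160891 -0.18413311  0.14854621] 0.9999949667531681 [[369.50957921 202.16970056]] [[396.10460919 190.09293717]]
[ 9.2123  0.6115 -0.1855]
```

View pics/side1z.png

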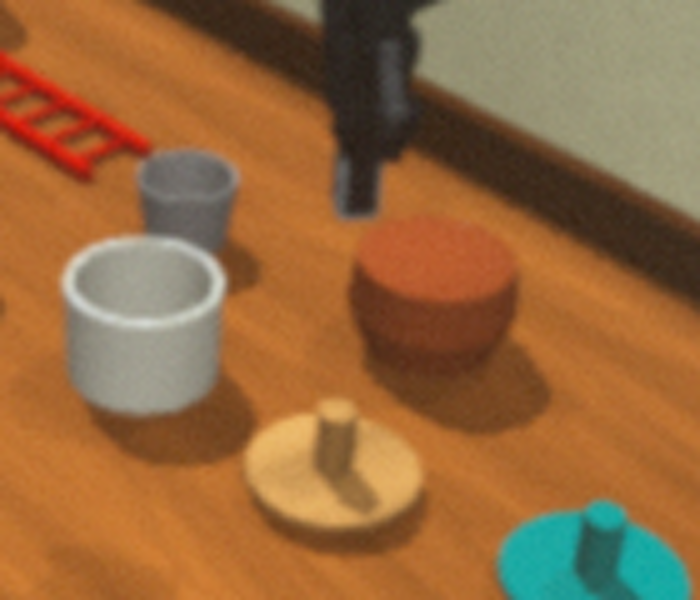

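```bash
python3 - <<'E'
from h import *
p=bot.read_position()
for d in(0,.01,.02,.03,.04,.073,.1,.15): print(d,proj("side",p+[0,0,d])[0].round(),proj("top",p+[0,0,d])[0].round())
for d in(.02,.03,.04,.05): print("x",d,proj("side",p+[d,0,0])[0].round(),proj("top",p+[d,0,0])[0].round())
a=cv2.imread("pics/side1.png");b=cv2.imread("pics/top1.png")
def ln(n,im):
    for d in np.arange(0,.2,.02):
        u=proj(n,p+[0,0,d])[0];cv2.circle(im,tuple(np.round(u*8).astype(int)),8,(0,0,255),-1,cv2.LINE_AA,3)
ln("side",a);ln("top",b)
cv2.imwrite("pics/m.png",np.hstack([cv2.resize(a[80:220,320:420],None,fx=4,fy=4),cv2.resize(b[120:260,340:440],None,fx=4,fy=4)]))
E
```

```text
0 [370. 202.] [396. 190.]
0.01 [370. 199.] [397. 189.]
0.02 [370. 196.] [398. 188.]
0.03 [370. 192.] [398. 187.]
0.04 [371. 189.] [399. 187.]
0.073 [372. 177.] [402. 183.]
0.1 [373. 168.] [404. 181.]
0.15 [374. 149.] [409. 175.]
x 0.02 [375. 200.] [396. 181.]
x 0.03 [378. 198.] [396. 177.]
x 0.04 [381. 197.] [396. 173.]
x 0.05 [383. 196.] [396. 169.]
```

View pics/m.png

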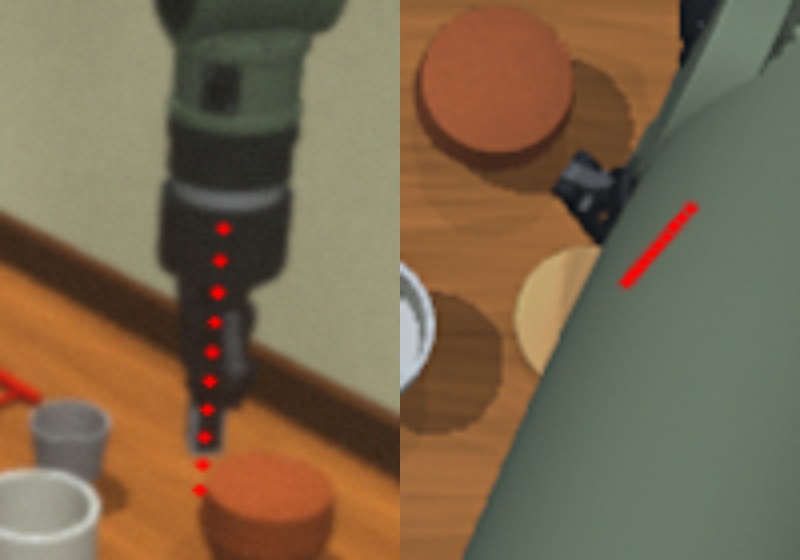

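```bash
python3 - <<'E'
from h import *
print(bot.grip_depth,bot.read_gripper_width())
L=[.6125,-.1845]
bot.move_linear([*L,.07],speed=.15)
print(bot.move_linear([*L,.018],speed=.05,until_force=5),bot.read_position(),bot.read_ft_force(),bot.read_clock())
im=bot.camera("side");cv2.imwrite("pics/side2.png",cv2.resize(im[180:270,310:430,::-1],None,fx=6,fy=6,interpolation=cv2.INTER_CUBIC))
E
```

```text
0.0187 -0.0006876001518428013
True [ 0.61181175 -0.18420818  0.0230098 ] [-1.1547636   0.43879856  6.17191704] 8.175
```

View pics/side2.png

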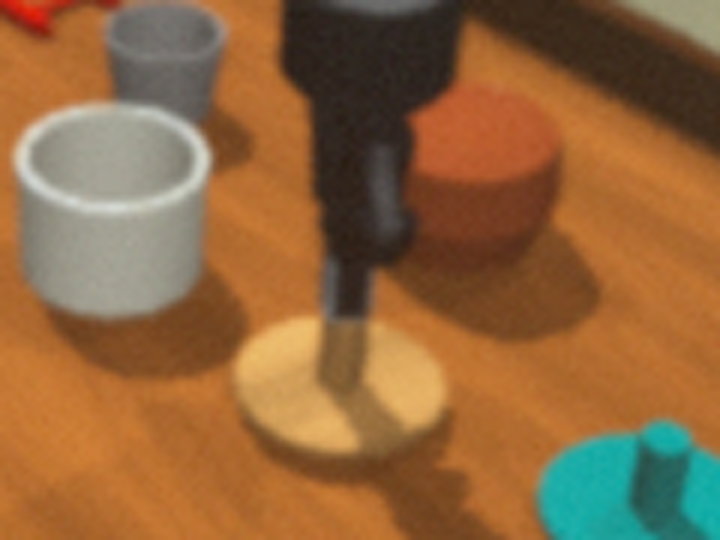

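```bash
python3 - <<'E'
from h import *
L=[.6125,-.1845]
bot.move_linear([*L,.045],speed=.15)
bot.set_gripper(.6,40)
print("hit",bot.move_linear([*L,-.010],speed=.08,until_force=10),bot.read_position())
f0=bot.read_ft_force()
bot.set_gripper(0.0,40)
print(bot.read_gripper_width(),bot.read_position(),bot.read_ft_force(),f0)
bot.move_linear([*L,.10],speed=.15)
print(bot.read_clock(),bot.read_gripper_width(),bot.read_ft_force(),bot.read_position())
for n in("top","side"):
    im=bot.camera(n);cv2.imwrite(f"pics/{n}3.png",im[:,:,::-1])
cv2.imwrite("pics/side3z.png",cv2.resize(im[130:270,290:430,::-1],None,fx=4,fy=4,interpolation=cv2.INTER_CUBIC))
E
```

```text
hit False [ 0.61281901 -0.18462577 -0.00980434]
0.24238103887093929 [ 0.61316735 -0.18481011 -0.00916336] [-0.22445134 -0.0789137   3.89550566] [0.52195631 0.72390794 0.09069542]
11.1583 0.24394760391037867 [ 0.30850099 -0.39656791 -0.70653938] [ 0.61165037 -0.18416469  0.09890895]
```

View pics/side3z.png

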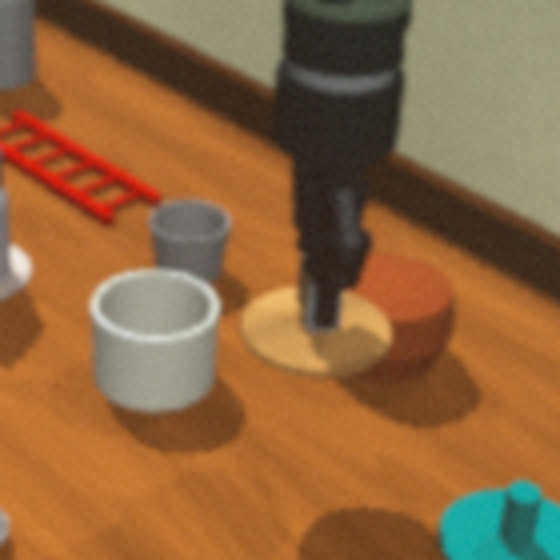

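```bash
python3 - <<'E'
from h import *
from fit import fitcirc
p=bot.read_position();
im=cv2.GaussianBlur(cv2.imread("pics/side3.png"),(0,0),.6)
for z in(.114,.118,.122,.126,.130): print(z,fitcirc("side",im,p,z,.049,rng=.008))
print("pot",fitcirc("side",im,(.597,-.0345),.065,.047)); 
im=cv2.GaussianBlur(cv2.imread("pics/top3.png"),(0,0),.6);print("pot top",fitcirc("top",im,(.597,-.0345),.065,.047))
E
```

```text
0.114 [ 8.0591  0.6184 -0.1775]
0.118 [ 8.116   0.6144 -0.1815]
0.122 [ 8.1343  0.6099 -0.186 ]
0.126 [ 8.1224  0.6059 -0.1895]
0.13 [ 7.8743  0.6034 -0.192 ]
pot [ 9.7689  0.596  -0.035 ]
pot top [15.9186  0.5975 -0.034 ]
```

```bash
python3 - <<'E'
from h import *
from fit import fitcirc
T=[.598,-.034]
bot.move_linear([*T,.10],speed=.15)
bot.move_linear([*T,.075],speed=.1)
bot.wait(.15)
im=bot.camera("side");cv2.imwrite("pics/side4.png",im[:,:,::-1]);p=bot.read_position();print(p)
im=cv2.GaussianBlur(im,(0,0),.6)
print(fitcirc("side",im,p,p[2]+.023,.049))
cv2.imwrite("pics/side4z.png",cv2.resize(im[150:250,270:400,::-1],None,fx=5,fy=5,interpolation=cv2.INTER_CUBIC));print(bot.read_clock())
im=bot.camera("top");cv2.imwrite("pics/top4.png",im[:,:,::-1])
E
```

```text
[ 0.59857242 -0.03427924  0.0756832 ]
[ 7.0515  0.5971 -0.0363]
13.0167
```

View pics/side4z.png

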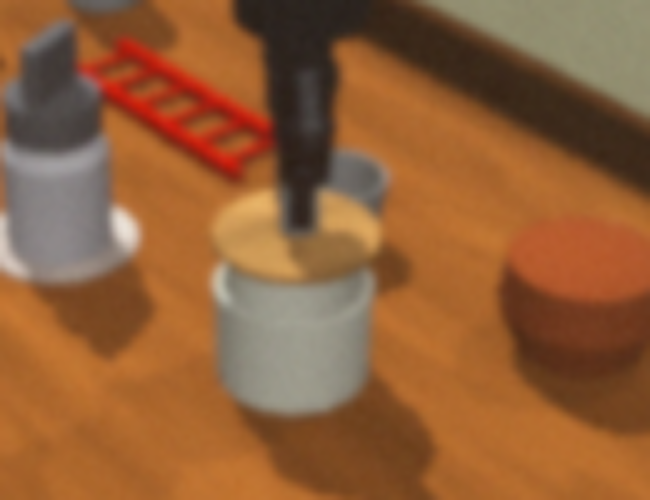

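View pics/top4.png

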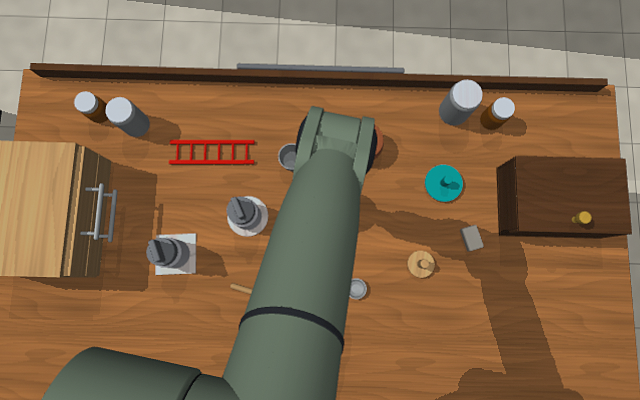

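```bash
python3 - <<'E'
from h import *
T=[.597,-.033]
h=bot.move_linear([*T,.044],speed=.05,until_force=6)
print(h,bot.read_position(),bot.read_ft_force(),bot.read_moment(),bot.read_clock())
im=bot.camera("side");cv2.imwrite("pics/side5.png",im[:,:,::-1])
cv2.imwrite("pics/side5z.png",cv2.resize(im[150:250,270:400,::-1],None,fx=5,fy=5,interpolation=cv2.INTER_CUBIC));
E
```

```text
True [ 0.59663766 -0.0329585   0.04736718] [0.8639264  0.60678732 1.11234746] [ 0.06402685 -0.22829827 -0.01577753] 13.6
```

View pics/side5z.png

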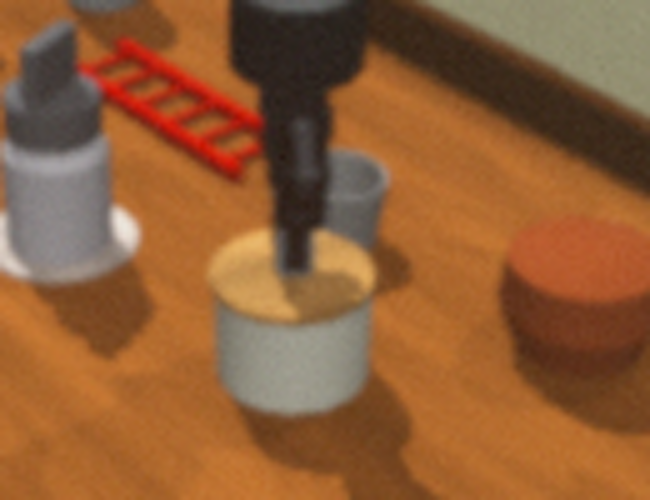

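```bash
python3 - <<'E'
from h import *
bot.set_gripper(.55)
bot.move_linear([.597,-.033,.14],speed=.2)
print(bot.read_ft_force(),bot.read_clock())
im=bot.camera("side");cv2.imwrite("pics/side6.png",im[:,:,::-1])
cv2.imwrite("pics/side6z.png",cv2.resize(im[150:250,270:400,::-1],None,fx=5,fy=5,interpolation=cv2.INTER_CUBIC));
from fit import *
im=cv2.GaussianBlur(im,(0,0),.6)
print("lid z .071",fitcirc("side",im,(.597,-.034),.071,.049))
from scipy.optimize import differential_evolution
ims={n:cv2.GaussianBlur(cv2.imread(f"pics/{n}0.png"),(0,0),.6) for n in("top","side")}
def den(c,yw,l,w):
    q=box(c,yw,l,w);return np.vstack([np.linspace(q[i],q[i+1],(14 if i%2==1 else 5)) for i in range(4)])
# box edges: 0->1 short,1->2 long
for z in(.153,.156):
  for nm,c0 in(("S",(.461,.346)),("R",(.562,.172))):
    for cams in(("top",),("side",),("top","side")):
        def f(v):
            c=np.array([v[0],v[1],z]);return -sum(score(n,ims[n],den(c,v[2],.047,.011),den(c,v[2],.053,.017)) for n in cams)
        r=differential_evolution(f,[(c0[0]-.012,c0[0]+.012),(c0[1]-.012,c0[1]+.012),(0,1.2)],seed=0,maxiter=60)
        print(z,nm,cams,np.round(r.x,4),round(-r.fun/len(cams),2))
E
```

```text
[-0.37273323 -0.45600287 -0.29383571] 14.625
lid z .071 [ 8.2219  0.596  -0.0335]
0.153 S ('top',) [0.4629 0.3373 0.3635] 9.03
0.153 S ('side',) [0.4595 0.3456 0.5057] 4.61
0.153 S ('top', 'side') [0.4628 0.3375 0.353 ] 6.42
0.153 R ('top',) [0.5621 0.1748 0.4352] 7.27
0.153 R ('side',) [0.5596 0.1702 0.4992] 5.66
0.153 R ('top', 'side') [0.5621 0.1745 0.4353] 6.24
0.156 S ('top',) [0.4627 0.3363 0.3566] 9.05
0.156 S ('side',) [0.4571 0.3393 0.4954] 4.61
0.156 S ('top', 'side') [0.4619 0.3358 0.3803] 6.45
0.156 R ('top',) [0.5616 0.1742 0.4355] 7.26
0.156 R ('side',) [0.5572 0.1648 0.4776] 5.68
0.156 R ('top', 'side') [0.5612 0.1685 0.4754] 6.19
```

View pics/side6z.png

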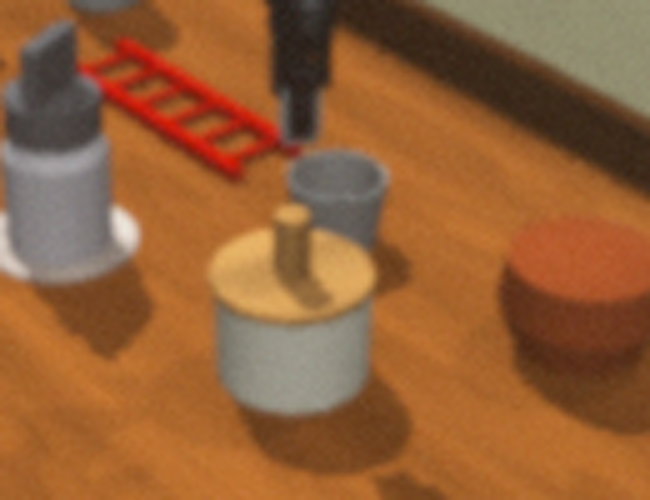

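```bash
python3 - <<'E'
from h import *
im={n:cv2.imread(f"pics/{n}0.png")[:,:,::-1] for n in("top","side")}
c=np.array([.461,.347,.153])
cs=[box(c,.42,.05,.014),circ([c[0],c[1],.113],.032),box(c+[0,0,-.04],.42,.05,.014)]
over("top",im["top"],cs,(140,225,205,280),10,"pics/ct.png")
over("side",im["side"],cs,(205,135,260,195),10,"pics/cs.png")
for n in("ct","cs"):pass
a=cv2.imread("pics/ct.png");b=cv2.imread("pics/cs.png");H=600
a=cv2.copyMakeBorder(a,0,H-a.shape[0],0,0,0);cv2.imwrite("pics/c2.png",np.hstack([a,b])[:, :])
print(np.hstack([a,b]).shape)
cv2.imwrite("pics/c2.png",cv2.resize(np.hstack([a,b]),(800,400)))
over("top",im["top"],[],(140,225,205,280),10,"pics/ct0.png")
E
```

```text
(600, 1200, 3)
```

View pics/ct.png

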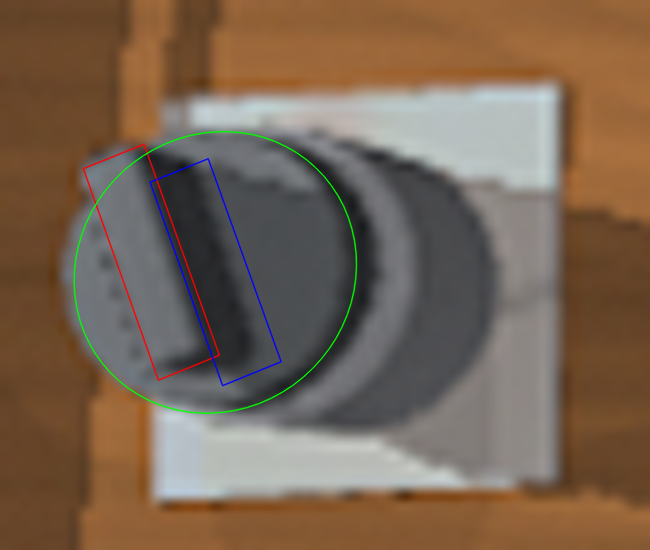

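View pics/ct0.png

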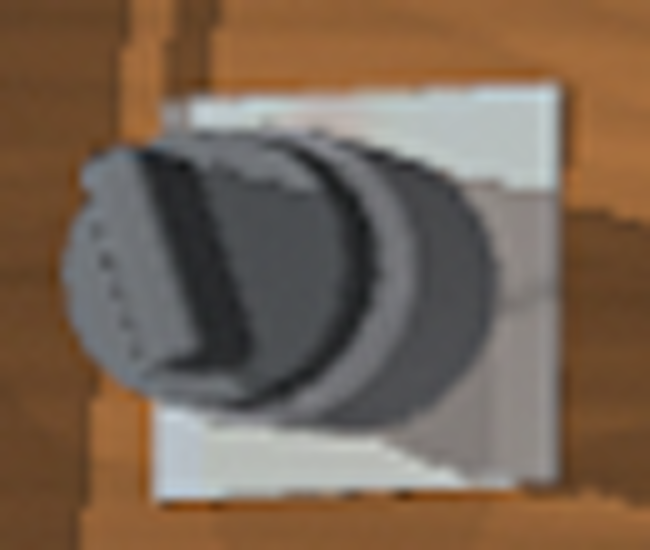

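View pics/cs.png

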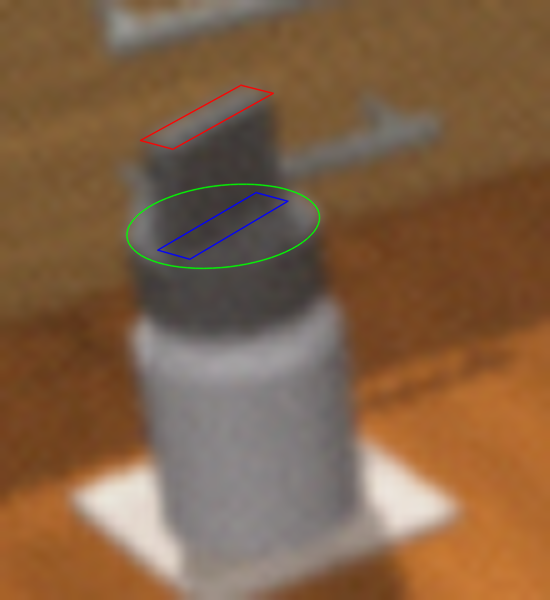

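```bash
python3 - <<'E'
from h import *
T=[.4625,.349];q=quat(.415+np.pi/2)
bot.move_linear([.597,-.033,.19],speed=.2)
bot.move_pose([*T,.175],q)
print(bot.read_clock(),bot.read_joint_positions())
bot.set_gripper(.5,50)
for n in("top","side"):
    im=bot.camera(n);cv2.imwrite(f"pics/{n}7.png",im[:,:,::-1])
print(bot.read_position(),bot.read_clock())
cv2.imwrite("pics/side7z.png",cv2.resize(im[90:200,180:310,::-1],None,fx=5,fy=5,interpolation=cv2.INTER_CUBIC));
E
```

```text
16.575 [ 5.17515925e-01  3.97760632e-01 -1.53540685e-01  1.01956226e+00
 -4.03669888e-04  1.04141547e-01]
[0.46295787 0.3484675  0.17501108] 16.9
```

View pics/side7z.png

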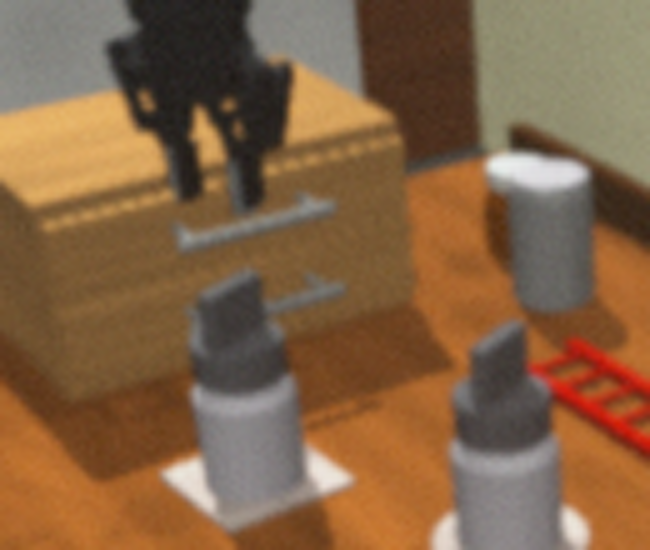

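View pics/top7.png

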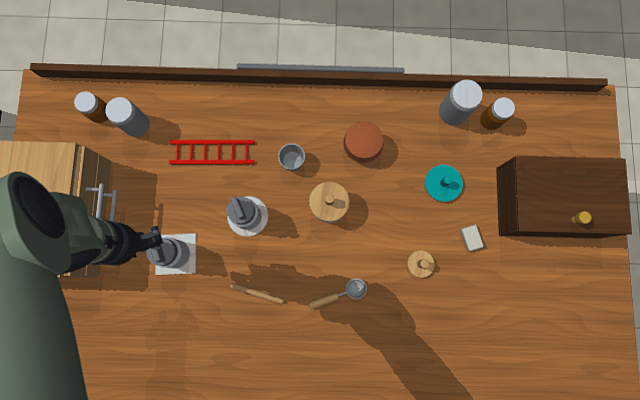

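```bash
python3 - <<'E'
from h import *
T=[.4625,.349];q=quat(.415+np.pi/2)
d=np.array([np.cos(.415+np.pi/2),np.sin(.415+np.pi/2),0])
for z in(.205,.212,.153): print(z,[proj("side",np.array([*T,z])+s*d*.021)[0].round(1) for s in(-1,0,1)])
print("hit",bot.move_linear([*T,.092],speed=.1,until_force=8),bot.read_position(),bot.read_ft_force(),bot.read_clock())
for n in("top","side"):
    im=bot.camera(n);cv2.imwrite(f"pics/{n}8.png",im[:,:,::-1])
cv2.imwrite("pics/side8z.png",cv2.resize(im[110:190,190:280,::-1],None,fx=7,fy=7,interpolation=cv2.INTER_CUBIC));
E
```

```text
0.205 [array([228.2, 132.4]), array([223.3, 131.2]), array([218.4, 130. ])]
0.212 [array([228. , 130.3]), array([223. , 129.1]), array([218.1, 128. ])]
0.153 [array([230.3, 147.1]), array([225.4, 145.9]), array([220.6, 144.6])]
hit False [0.46301767 0.34929759 0.0926194 ] [0.82233844 0.39781468 0.5130006 ] 17.8833
```

View pics/side8z.png

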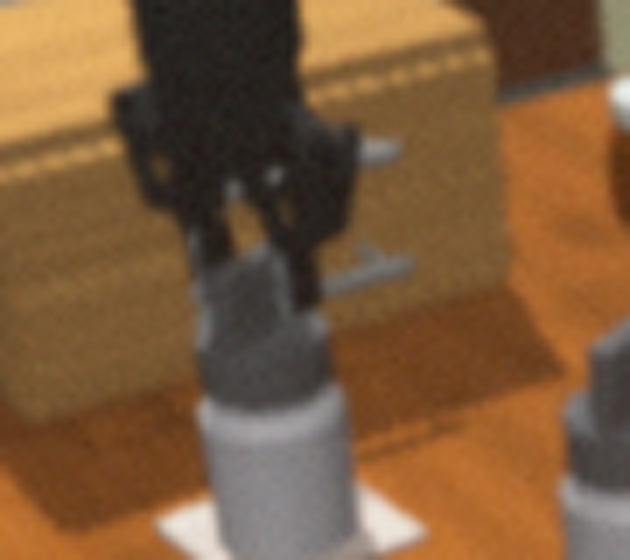

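```bash
python3 - <<'E'
from h import *
im=cv2.imread("pics/top8.png");cv2.imwrite("pics/top8z.png",cv2.resize(im[215:285,100:210],None,fx=7,fy=7,interpolation=cv2.INTER_CUBIC))
im=cv2.imread("pics/side8.png")[:,:,::-1]
T=[.4625,.349];a=.415+np.pi/2;d=np.array([np.cos(a),np.sin(a),0]);w=np.array([d[1],-d[0],0])
cs=[]
for s in(-1,1):
    c=np.array([*T,.128])+s*d*.021
    cs.append(np.array([c-w*.011,c+w*.011,c+w*.011+[0,0,.03],c-w*.011+[0,0,.03],c-w*.011]))
cs.append(box(np.array([*T,.153]),.415,.05,.014))
over("side",im,cs,(190,110,280,190),7,"pics/side8o.png")
E
```

```text
(no output)
```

View pics/top8z.png

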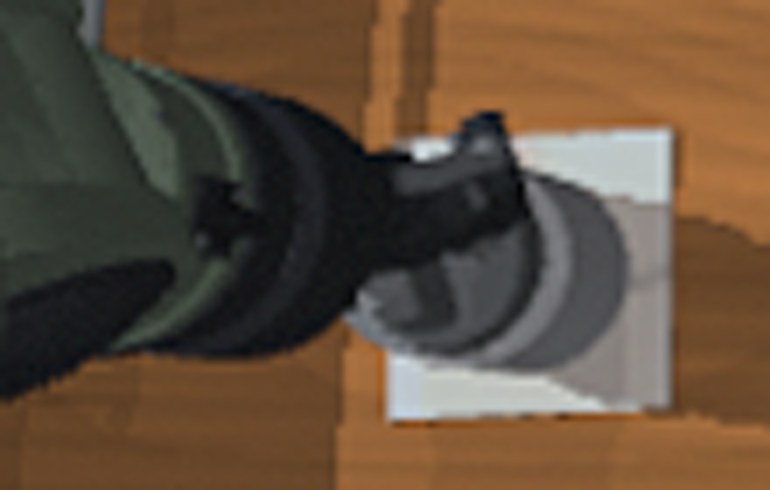

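View pics/side8o.png

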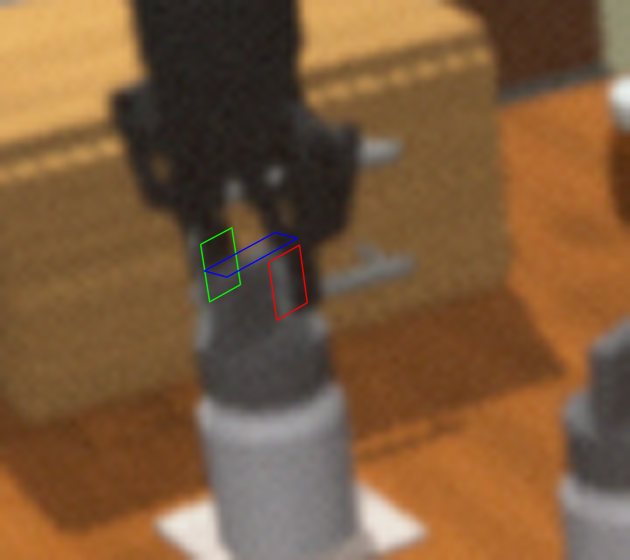

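```bash
python3 - <<'E'
from h import *
T=[.4625,.349];a=.415+np.pi/2;d=np.array([np.cos(a),np.sin(a),0])
for k in(.021,.031):
  for z in(.122,.15,.18): print(k,z,((proj("top",np.array([*T,z])-d*k)[0]-[100,215])*7).round())
E
```

```text
0.021 0.122 [473. 226.]
0.021 0.15 [443. 220.]
0.021 0.18 [409. 213.]
0.031 0.122 [503. 214.]
0.031 0.15 [474. 208.]
0.031 0.18 [441. 201.]
```

```bash
python3 - <<'E'
from h import *
bot.set_gripper(0,35)
bot.wait(.1)
print(bot.read_gripper_width(),bot.read_position(),bot.read_ft_force(),bot.read_moment(),bot.read_clock())
for n in("top","side"):
    im=bot.camera(n);cv2.imwrite(f"pics/{n}9.png",im[:,:,::-1])
cv2.imwrite("pics/side9z.png",cv2.resize(im[110:190,190:280,::-1],None,fx=7,fy=7,interpolation=cv2.INTER_CUBIC));
E
```

```text
0.1531635239102666 [0.46255458 0.34970907 0.09252521] [-2.71278377  2.80900136  3.71090612] [0.49363032 0.4008921  0.05870905] 18.4417
```

View pics/side9z.png

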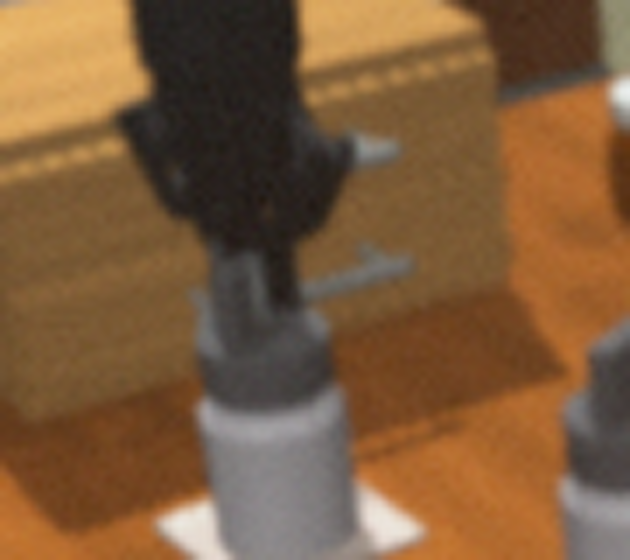

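```bash
python3 - <<'E'
from h import *
im={n:cv2.imread(f"pics/{n}9.png")[:,:,::-1] for n in("top","side")}
T=[.4625,.349,.153]
for i,y in enumerate((.415,.65,.9)):
    c=np.array(T);over("side",im["side"],[box(c,y,.05,.014),box(c-[0,0,.04],y,.05,.014)],(205,135,250,185),8,f"pics/o{i}.png")
o=np.hstack([cv2.imread(f"pics/o{i}.png")[:,:266] for i in range(3)]);cv2.imwrite("pics/o.png",o)
i2=im["top"];cv2.imwrite("pics/top9z.png",cv2.resize(i2[215:285,100:210,::-1],None,fx=7,fy=7,interpolation=cv2.INTER_CUBIC))
print(ang(),bot.read_joint_positions())
E
```

```text
1.9861612387035383 [ 0.51943082  0.47023952 -0.26636658  0.83316789  0.00111219  0.10406702]
```

View pics/o.png

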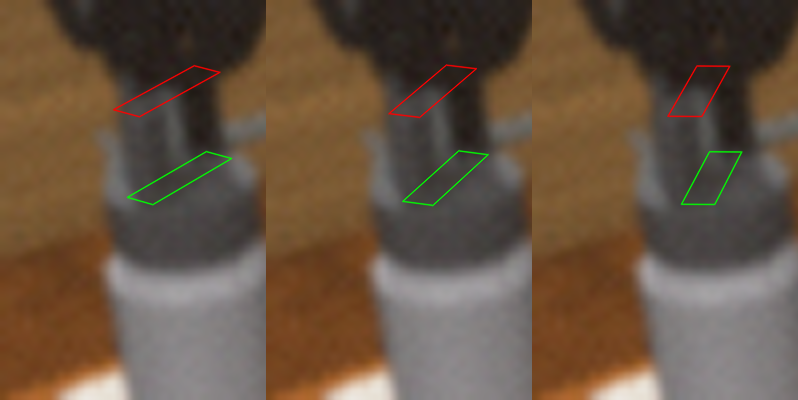

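View pics/top9z.png

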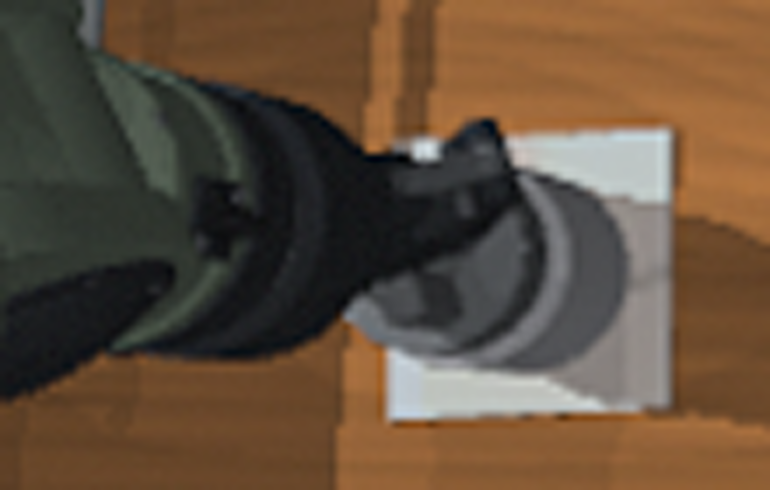

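```bash
python3 - <<'E'
from h import *
bot.set_gripper(0,50)
J0=np.array(bot.read_joint_positions());np.save("J0.npy",J0)
print(bot.read_gripper_width(),bot.read_moment(),bot.read_ft_force())
for k in range(1,7):
    J=J0.copy();J[5]-=np.radians(3*k);bot.goto_joints(J)
    m=np.array(bot.read_moment());print(k*3,m.round(2),np.round(bot.read_ft_force(),1),round(bot.read_clock(),2))
    if abs(m[2])>.9: break
print(np.degrees(ang()-1.9862))
E
```

```text
0.15249434562807543 [ 0.55723334  0.45293079 -0.01780524] [-2.97988558  2.29114757  5.74111855]
3 [0.44 0.12 0.03] [-0.8  1.5  1.8] 19.01
6 [ 0.73  0.11 -0.35] [-1.2  3.7  1.3] 19.26
9 [ 1.09  0.3  -1.22] [-0.8  4.3  2.3] 19.51
8.78898135195081
```

```bash
python3 - <<'E'
from h import *
J0=np.load("J0.npy")
for k in (0,-6,-12,-18,-24,-30):
    J=J0.copy();J[5]-=np.radians(k);bot.goto_joints(J)
    m=np.array(bot.read_moment());print(k,m.round(2),np.round(bot.read_ft_force(),1),round(bot.read_clock(),2),round(bot.read_gripper_width(),3))
    if abs(m[2])>1.5: break
print(np.degrees(ang()-1.9862))
im=bot.camera("side");cv2.imwrite("pics/side10z.png",cv2.resize(im[110:190,190:280,::-1],None,fx=7,fy=7,interpolation=cv2.INTER_CUBIC));
E
```

```text
0 [ 0.5   0.32 -0.02] [-2.5  2.8  2.8] 19.78 0.156
-6 [ 0.47  0.4  -0.05] [-1.8  2.3  3.4] 20.03 0.152
-12 [ 0.38  0.43 -0.04] [-1.4  2.6  3.7] 20.28 0.152
-18 [ 0.2   0.46 -0.03] [-1.   1.   4.4] 20.53 0.153
-24 [0.1 0.3 0. ] [-0.9  1.3  4.4] 20.78 0.158
-30 [ 0.19  0.34 -0.06] [-1.4  0.1  3.7] 21.03 0.154
-29.716246613976107
```

View pics/side10z.png

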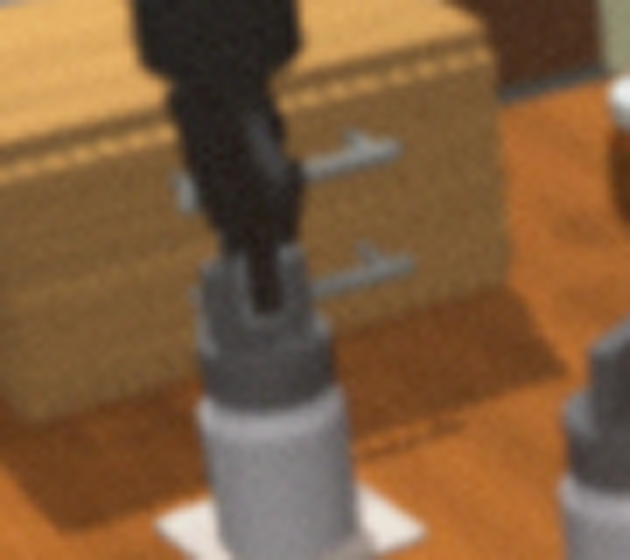

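```bash
python3 - <<'E'
from h import *
J0=np.load("J0.npy")
for k in (-40,-50):
    J=J0.copy();J[5]-=np.radians(k);bot.goto_joints(J)
    m=np.array(bot.read_moment());print(k,m.round(2),np.round(bot.read_ft_force(),1),round(bot.read_clock(),2),round(bot.read_gripper_width(),3))
    if abs(m[2])>1.5: break
p=np.array(bot.read_position());f=bot.move_linear(p+[0,0,.03],speed=.06,until_force=14)
print("caught",f,bot.read_position()-p,bot.read_ft_force(),bot.read_gripper_width())
if not f:
    bot.move_linear(p+[0,0,.10],speed=.12);bot.wait(.2)
    print(bot.read_position()-p,bot.read_ft_force(),bot.read_gripper_width(),bot.read_clock())
for n in("top","side"):
    im=bot.camera(n);cv2.imwrite(f"pics/{n}11.png",im[:,:,::-1])
cv2.imwrite("pics/side11z.png",cv2.resize(im[50:260,190:460,::-1],None,fx=2.9,fy=2.9,interpolation=cv2.INTER_CUBIC));
E
```

```text
-40 [ 0.51  0.51 -0.05] [-1.9  1.5  4. ] 21.38 0.156
-50 [ 0.36  0.47 -0.12] [-1.9  2.7  5. ] 21.67 0.155
caught False [ 0.0001175  -0.00038552  0.03014375] [ 0.35243229  1.01147735 -1.17679601] 0.15376797928637165
[-0.0005787  -0.00033253  0.09896953] [ 0.16349719  0.89222981 -0.1018706 ] 0.1531135347877327 23.25
```

View pics/side11z.png

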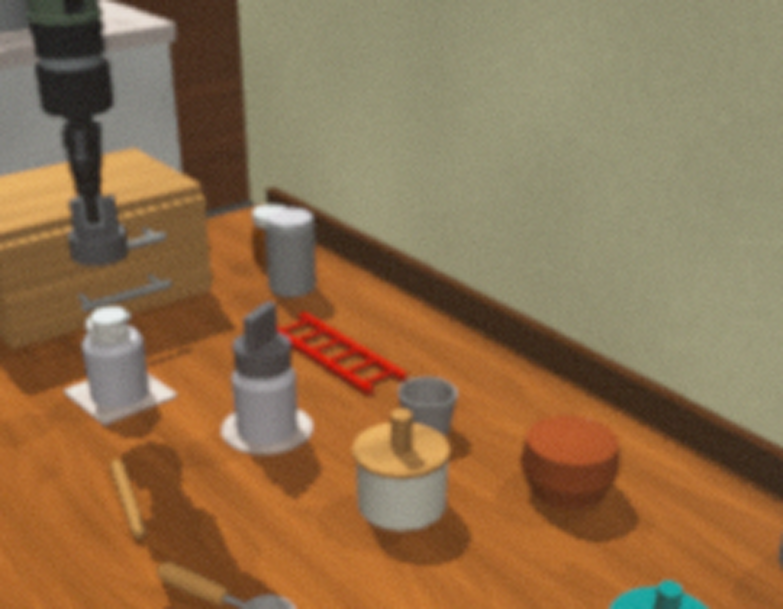

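View pics/top11.png

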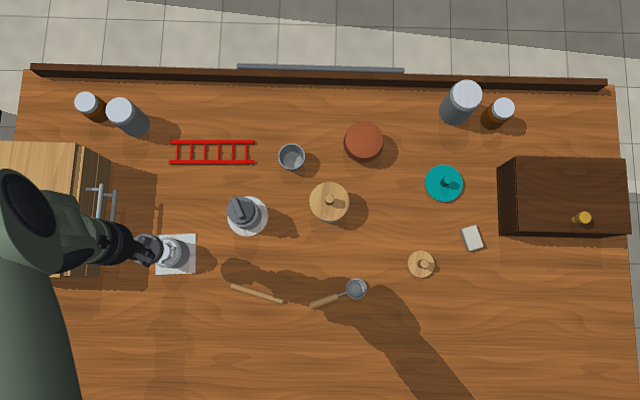

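The cap hangs in the gripper at about side pixel (224,130), well above the bare white neck at (227,162). The round-coaster jar is still capped and the lid sits level on the pot. Handing in.

```bash
python3 - <<'E'
from h import *
print(bot.read_gripper_width(),bot.read_clock());bot.close_job()
E
```

```text
0.16105844162848856 23.35
the job is handed in; nothing more can be done
```

The pot is covered with the wide wooden lid, and the cap is off the jar on the square coaster, held in the gripper. I handed in at 23.4 s of the 46 s allowed.

- **Lid:** it went down to within 1 mm of its seated height. After release, the side picture showed it level on the rim, within 2 mm of the pot's centre.
- **Cap:** counter-clockwise (from above) it met a stop at about 9°, with at most 1.2 N m on it. Clockwise it turned freely to 50° and lifted off. It finished about 10 cm above its seat, with the neck bare in the last side picture.
- **Everything else:** the jar on the round coaster is still capped. The small lid, the turquoise look-alike and the other things look unmoved in the last pictures.

**What disagreed:**
- **First lid grasp:** it closed on nothing and left the lid where it was. The real fingertips sat about 3 cm higher than the reported tool position. I confirmed this by touching the lid's knob with the shut fingers and corrected for it from then on.
- **Cameras:** the two gave positions up to about 3 mm apart for the lid, pot and coasters, and more for the cap wing. I gripped the wing about where the coaster's centre was, probably a few millimetres off its middle, but the grip held.

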